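# Pull the orange filter cartridge from the changer

## Robot

A 6-joint arm with a two-finger parallel gripper is mounted at the origin on the work surface. World frame = base frame: x ahead of the robot, y to its left, z up, the work surface at z = 0. Lengths are in m, angles in degrees, forces in N, time in s.
With the tool pointing down it reaches from about 0.4 to 0.825 m from the base axis. Payload 7 kg.
Tool frame: the origin (TCP) lies at the very end of the fingers, on their centre line; the grasp point (between the pads) lies 19 mm behind it (r.grasp_offset is the z of the grasp point in the tool frame, in m); z points along the fingers, y is the direction in which the jaws open and shut (so a half turn about z gives the same grasp; the last joint's range is limited). The gripper opens to 88 mm and grips with 3 to 60 N. Pads are 19 mm wide; open, the fingers measure 130 mm over their backs; the gripper's body (78 mm by 193 mm) begins 47 mm behind the grasp point.
Start: joints at [83.314, 20.546, 0.682, 0, -70.136, -16.507], TCP at [0.266, 0.62, 0.227] pointing down, gripper open.
Joint ranges: [-176.03, 176.03], [-82.01, 121.73], [-58.28, 71.71], [-173.87, 95.51], [-174.79, -0.11], [-173.66, 173.66]. Speed limits (degrees/s): [136.94, 136.94, 172.46, 180, 180, 180].

## Interface

Orientations are given as [roll, pitch, yaw] about the fixed x, y, z axes, in that order (R = Rz(yaw) Ry(pitch) Rx(roll)).
In Python, from plant import r gives the robot as it stands.
- The arm moves only by the tool carry_out, never from a script. Its argument "plan" is a list of rows, each a list of 6 numbers: the shift along the world's x, y, z in m, then the turn, a rotation vector about the world's x, y, z in rad. In form: [[tx, ty, tz, wx, wy, wz], ...]. A call has 1 to 12 rows; each row shifts and turns the pose as measured when the row begins; what a row does not reach is not made up. A row lasts 1/12 s, in which the tool goes at most 41.7 mm and 7.16 degrees, less where a joint would pass 70% of its speed; a pose out of reach is approached as far as the arm can. A call with a gripper value outside its range is refused whole. "fingers" is the closure, from -1 (fully open) to 1 (shut), set as the call begins (left out, the last holds). The fingers move at their own pace and stop on an object; "force" is the grip in N (left out, the last holds). Time passes only in rows, so rows that do not move let the fingers close. It gives the time, the measured TCP pose, the force and the opening at its end, in the units of the state.
- r.get_state(): the state, without advancing time (a new reading comes with each control period).
- r.capture(name): name is "scene" or "top" or "wrist"; returns the picture (420x560x3 uint8, red, green, blue); there is no depth.
- r.camera_model(name): a dict with "fov_y" (degrees; the focal length in pixels is half the picture's height over the tangent of half this angle, whatever the lens; pixels are square), "cx", "cy" (the principal point, pixels), "k1" (the pictures are not rectified: a ray, as slopes to the right and down, at radius r is drawn at 1 + k1 r^2 times it, then the intrinsics apply), "R" (3x3) and "t" (3): a world point X has camera coordinates R X + t; the wrist camera has in their place "mount" (4x4, takes a point from camera to tool coordinates, whose origin is the TCP and whose axes are the flange's). Camera axes: x right, y down, z forward; pixel columns grow to the right and rows downward; lengths in m; the calibration is good to about 2 mm. A picture is of the moment at which its call begins: read the wrist's pose just before it. camera_model takes no time and is no camera call.
- r.close_job(): hands the job in, once; it reports no verdict.
The state is a dict: "time_s": time; "joints": joint angles; "qd": joint speeds; "joint_torque": joint torques, N m; "tcp_pos": TCP position; "eef_rot": TCP orientation; "contact_force": force on the tool from outside, world axes, zero at the start; "moment": the same for the moment, N m; "gripper_width": finger opening in m.
Only numpy, scipy, OpenCV 4.12 (cv2) and the standard library are available. Lean on these libraries where they do the work, as an engineer would, in place of code of your own. Each camera call takes 0.05 s, during which the arm holds its last target.

## Task

Pull the orange-gripped filter cartridge out through the side opening of the white filter changer (its top is roofed over) and set it down flat inside the grey tray, grip standing upright. Do not drop it, and leave the blue cartridge where it is.

Things in the scene. Friction and masses are not known exactly. Their poses are not given: they have to be found in the camera images.
- cart_orange: Filter cartridge, grey body, orange grip; 56-112 g, 100 mm long. Origin: mid-length, on its underside; +x from body to grip, z up. Body x -50..+10, 36 wide (y), 24 high. Orange face plate x +10..+16, 44 wide, 32 high. Grip: upright plate x +16..+50, 16 thick in y, z 0..50, clear on both sides; pinch it across y. Starts fully home in either bay of the changer; slides freely, no latch.
- cart_blue: The same cartridge with a blue grip and face plate (same sizes and axes), home in the other bay. It stays there.
- changer: White box fixed to bench, 80 (x) by 156 (y) by 42 mm high; origin: centre of underside, z up. Two bays at y +45 and -45, roofed, open only at the +x face (x +40, away from the robot): 42 wide, 28 high, floor 4 above bench, 66 deep. A cartridge at home is parallel to the changer, its origin at x +31, z +4, grip outside; it is free once pulled 60 mm straight along the changer's +x.
- tray: Shallow grey open tray fixed to the bench, 200 (x) by 140 (y) by 22 mm high, walls 5, inner floor 5 above the bench; origin: centre of its underside, z up. It stands left or right of the changer. A phone (8 high) lies on the other side; a computer mouse (33 high) lies beyond the changer, at least 0.72 m from the robot.
Not all that is in view belongs to the job. There is more than one size of the changer; the job needs the smallest. What is shaped like the cart_orange but red is not meant.

How it is judged (in metres and radians):
On the way:
1. the orange cartridge is drawn out of its bay (x of cart_orange in the frame of changer above 0.088 m), for 0.1 s.
At the end, for the whole second after the job is handed in: The orange cartridge lies at rest inside the tray, its underside on the tray floor (origin less than 12 mm above the tray's underside and within the tray walls), upright within 10 degrees; the blue cartridge is within 12 mm of where it started (z of cart_orange in the frame of tray between 0 and 0.012 m and x of cart_orange in the frame of tray between -0.095 and 0.095 m and y of cart_orange in the frame of tray between -0.065 and 0.065 m and angle between cart_orange's own z axis and vertical below 0.175 rad and linear speed of cart_orange below 0.02 m/s and distance of cart_blue from where it was at the start of the episode below 0.012 m); the robot touches nothing.
It fails at once if the blue cartridge is moved by more than 12 mm (distance of cart_blue from where it was at the start of the episode above 0.012 m).
It fails at once if the orange cartridge is let go more than 30 mm above the bench (dropped) (height (world z) of cart_orange above 0.03 m and contact force between the fingers and cart_orange below 0.02 N).
It also fails if it takes over 40 s, if anything falls off the work surface, if the arm or the gripper's body presses on something with over 40 N, if the wrist force passes 120 N, or if a joint passes its speed limit or range.

## Working session

There is one attempt and no reset: what is moved stays moved. The work goes in short steps, Python scripts to look and compute and a tool call to move; the robot and the scene stay as the last step left them, time stands still between calls to the robot, and variables do not carry over. Pictures are saved under pics/ and viewed, and the job is handed in when it is done.

Besides the shell and the picture viewer there is one more tool, called in YAML: its name, and indented under it one key for each argument. carry_out: Moves the arm, as the interface text tells. Its arguments: {"type":"object","properties":{"plan":{"type":"array"},"fingers":{"type":"number"},"force":{"type":"number"}},"required":["plan"]}

```bash
mkdir -p pics; python3 - <<'E'
from plant import r
import cv2
for n in ["scene","top","wrist"]:
    s=r.get_state(); im=r.capture(n); cv2.imwrite(f"pics/{n}0.png",im[:,:,::-1])
    m=r.camera_model(n); print(n,m)
print(s); print(r.grasp_offset)
E
```

```text
scene {'fov_y': 52.997607001376956, 'cx': 282.7265467484902, 'cy': 204.21904915640062, 'k1': -0.008474117116490985, 'R': array([[-0.86771206,  0.49694818,  0.01087634],
       [ 0.3363679 ,  0.60315458, -0.72322969],
       [-0.36596779, -0.62389667, -0.69052192]]), 't': array([ 0.32986334, -0.10820412,  1.0550936 ])}
top {'fov_y': 45.047296948291375, 'cx': 279.24725607165357, 'cy': 212.19931887610787, 'k1': 0.028270967163972812, 'R': array([[-0.00661512, -0.99996929,  0.00420287],
       [-0.99694106,  0.00626765, -0.07790538],
       [ 0.07787665, -0.00470537, -0.9969519 ]]), 't': array([-0.01128458,  0.40368357,  1.37984363])}
wrist {'fov_y': 71.44313375544345, 'cx': 278.3607738137189, 'cy': 207.07278927200176, 'k1': -0.03245593830781613, 'mount': array([[ 1.54074743e-03, -9.51359364e-01, -3.08079513e-01,
         8.30148542e-02],
       [ 9.99998803e-01,  1.42194129e-03,  6.10129604e-04,
        -1.29229677e-03],
       [-1.42381532e-04, -3.08080085e-01,  9.51360416e-01,
        -1.57530087e-01],
       [ 0.00000000e+00,  0.00000000e+00,  0.00000000e+00,
         1.00000000e+00]])}
{'time_s': 0.1, 'joints': array([ 8.33129459e+01,  2.05870841e+01,  6.40262332e-01, -1.71216893e-02,
       -7.01356021e+01, -1.65069454e+01]), 'qd': array([ 0.16976059, -0.02558538,  0.108132  ,  0.10406222, -0.01286937,
       -0.02488315]), 'joint_torque': array([-1.74540037e-03, -5.84160948e+01,  2.93748629e+01,  7.01556712e+00,
        1.01400545e-02, -5.88023181e-05]), 'tcp_pos': array([0.26570318, 0.62004409, 0.22573051]), 'eef_rot': array([ 1.79916399e+02, -7.98823172e-03, -2.31998232e+01]), 'contact_force': array([-0.34826075, -0.11351348,  0.34435334]), 'moment': array([-0.04960445,  0.01090003, -0.04898192]), 'gripper_width': 0.08775454300664856}
-0.0188
```

View pics/scene0.png

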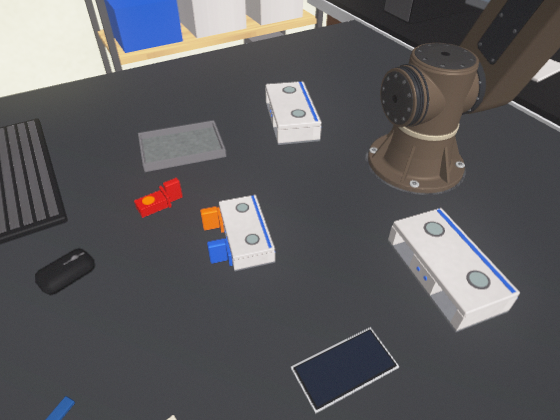

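View pics/top0.png

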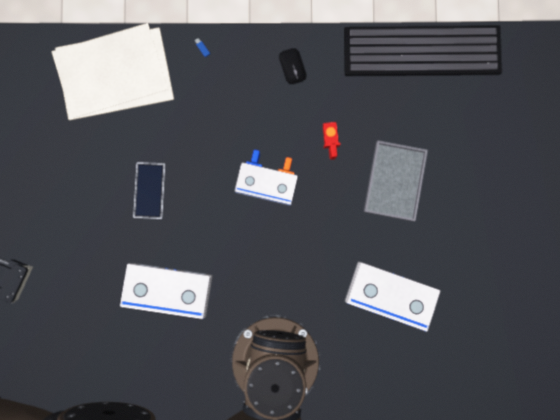

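View pics/wrist0.png

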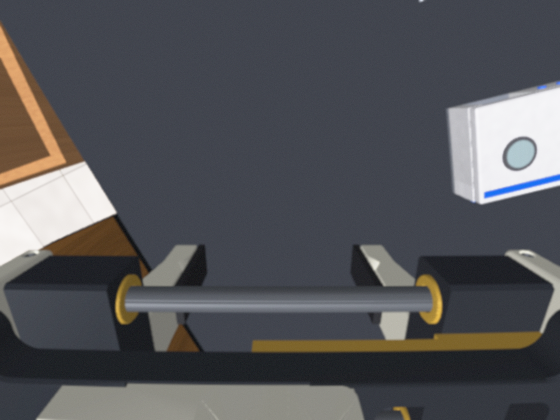

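The top view shows the small changer at (267,184), with the orange grip at (287,164) and the blue grip at (255,158). The tray is at (396,181) and the phone at (149,190).

What could be taken for the target:
- **Orange cartridge:** (287,164), in the small changer.
- **Red lookalike:** (331,138), lying loose with an orange dot on it.
- **Other white boxes:** (166,291) and (393,296), both larger.

I choose the orange grip at (287,164). Next I'll measure it and check a close crop.

```bash
cat > h.py <<'E'
import numpy as np, cv2
from scipy.spatial.transform import Rotation as Ro
def cam(r,n,s=None):
    m=r.camera_model(n); f=210/np.tan(np.radians(m['fov_y']/2))
    if 'mount' in m:
        T=np.eye(4); T[:3,:3]=Ro.from_euler('xyz',s['eef_rot'],degrees=True).as_matrix(); T[:3,3]=s['tcp_pos']
        C=T@m['mount']; R=C[:3,:3].T; t=-R@C[:3,3]
    else: R,t=m['R'],m['t']
    return dict(f=f,cx=m['cx'],cy=m['cy'],k=m['k1'],R=R,t=t)
def ray(c,p):
    p=np.atleast_2d(np.asarray(p,float)); d=np.c_[(p[:,0]-c['cx'])/c['f'],(p[:,1]-c['cy'])/c['f']]
    u=d.copy()
    for _ in range(20): u=d/(1+c['k']*(u**2).sum(1,keepdims=True))
    return -c['R'].T@c['t'], np.c_[u,np.ones(len(u))]@c['R']
def onz(c,p,z):
    o,d=ray(c,p); return o+d*((z-o[2])/d[:,2])[:,None]
def proj(c,X):
    q=np.atleast_2d(X)@c['R'].T+c['t']; u=q[:,:2]/q[:,2:]; u=u*(1+c['k']*(u**2).sum(1,keepdims=True))
    return u*c['f']+[c['cx'],c['cy']]
E
python3 - <<'E'
from plant import r
from h import *
for n in ["top","scene"]:
    im=cv2.imread(f"pics/{n}0.png"); c=cam(r,n); hsv=cv2.cvtColor(im,cv2.COLOR_BGR2HSV)
    H,S,V=cv2.split(hsv)
    ms={'white':(S<40)&(V>190),'orange':(H>7)&(H<20)&(S>150)&(V>120),'blue':(H>105)&(H<125)&(S>150)&(V>110),'tray':(S<60)&(V>60)&(V<170)}
    for k,m in ms.items():
        m=m.astype(np.uint8)
        m=cv2.morphologyEx(m,cv2.MORPH_CLOSE,np.ones((5,5)))
        for ct in cv2.findContours(m,0,2)[0]:
            a=cv2.contourArea(ct)
            if a<40: continue
            p=ct[:,0,:]
            z={'white':.042,'orange':.054,'blue':.054,'tray':.022}[k]
            w=onz(c,p,z)[:,:2].astype(np.float32)*1000
            (ce,sz,an)=cv2.minAreaRect(w)
            print(n,k,a,p.mean(0).round(),np.round(ce,1),np.round(sz,1),round(an,1))
im=cv2.imread("pics/top0.png")[120:240,220:450]; cv2.imwrite("pics/c1.png",cv2.resize(im,None,fx=3.4,fy=3.4,interpolation=2))
im=cv2.imread("pics/scene0.png")[170:280,120:300]; cv2.imwrite("pics/c2.png",cv2.resize(im,None,fx=4,fy=4,interpolation=2))
E
```

```text
top white 3478.0 [162. 290.] [194.  293.2] [222.2 114.1] 81.1
top white 3528.0 [394. 297.] [ 175.3 -314.5] [226.4 113.5] 70.3
top white 1597.5 [265. 183.] [481.1  22.2] [155.1  81. ] 76.3
top white 19686.0 [131.  62.] [822.8 -19.4] [1541.7  331.4] 89.7
top orange 93.0 [287. 167.] [529.8 -36.8] [39.2 40.2] 77.0
top orange 62.0 [330. 132.] [ 619.6 -153.4] [24.6 24.4] 25.6
top blue 100.5 [254. 159.] [550.9  49.3] [39.3 41. ] 75.5
top blue 80.0 [203.  48.] [850.6 192.1] [41.  17.9] 34.9
top tray 208802.0 [244. 203.] [396.7 -19.2] [1560.5 1087.1] 89.9
scene white 51.0 [347. 390.] [487.2 392.4] [ 40.9 148.6] 72.8
scene white 6650.5 [446. 274.] [198.6 291.3] [243.3 147. ] 81.1
scene white 2656.0 [247. 230.] [485.5  38.6] [183.7  80.3] 75.4
scene white 2374.0 [297. 107.] [ 180.  -301.9] [298.2 125.6] 69.9
scene white 265.0 [547.  71.] [-658.4 -108.8] [183.   50.5] 19.7
scene white 42.0 [110.  60.] [ 538.9 -849.4] [183.5   9.3] 83.6
scene white 460.5 [182.  54.] [ 306.8 -772.4] [ 35.3 431.2] 89.9
scene white 90.0 [301.  28.] [-137.8 -771.7] [ 34.6 136.7] 89.8
scene white 937.5 [294.  13.] [-1
[... 292 characters left out ...]
scene orange 77.0 [149. 200.] [ 630.  -121.7] [24.  25.2] 60.9
scene blue 284.0 [ 63. 407.] [854.3 226.2] [33.2 19.6] 38.5
scene blue 429.5 [220. 251.] [558.5  78.9] [65.4 38. ] 75.0
scene blue 200.0 [476. 251.] [144.  295.1] [210.3   6.2] 81.1
scene blue 42.0 [261. 221.] [454.4  40.5] [141.8   3.4] 76.3
scene blue 2882.5 [142.  31.] [  326.8 -1101.8] [540.7 262.9] 83.1
scene tray 67.0 [548.  70.] [-737.4 -149.1] [371.2  67. ] 20.5
scene tray 382.0 [400.  12.] [-641.9 -811.7] [262.7 112.1] 43.7
scene tray 245.0 [254.  15.] [  -88.4 -1067. ] [278.5  56.7] 63.8
scene tray 371.5 [187.  19.] [  176.1 -1142.8] [407.6  60.2] 71.6
scene tray 204460.0 [364.  62.] [ -20.6 -276.9] [1751.3 2081.1] 62.3
```

View pics/c1.png

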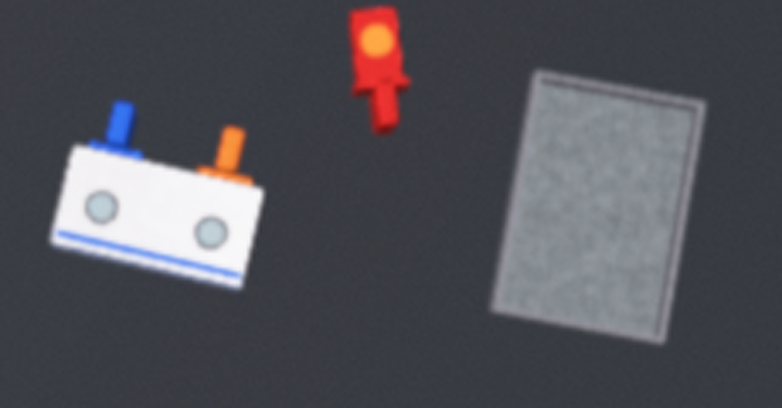

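View pics/c2.png

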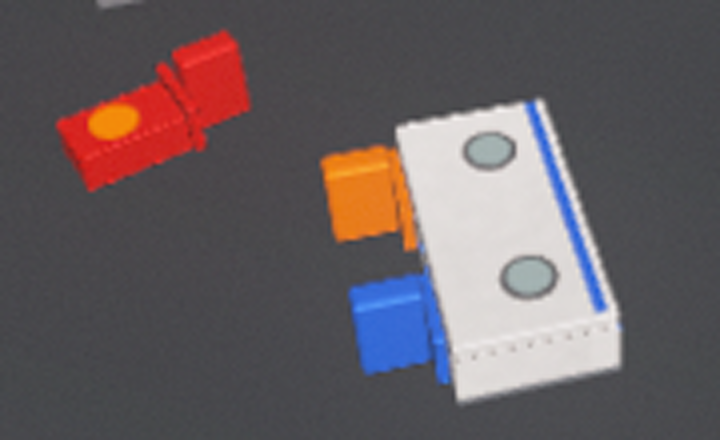

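The crops confirm it: the orange-gripped cartridge sits in the right-hand bay (-y) of the 155×81 mm box, and the red one lies loose and apart. Next I'll measure the tray and compute the grasp.

```bash
python3 - <<'E'
from plant import r
from h import *
c=cam(r,"top"); im=cv2.imread("pics/top0.png"); g=cv2.cvtColor(im,cv2.COLOR_BGR2GRAY)
m=((g>85)&(g<190)).astype(np.uint8); m[:, :345]=0; m[:130]=0; m[235:]=0; m[:,445:]=0
m=cv2.morphologyEx(m,cv2.MORPH_CLOSE,np.ones((5,5)))
ct=max(cv2.findContours(m,0,2)[0],key=cv2.contourArea)
tr=cv2.minAreaRect((onz(c,ct[:,0,:],.022)[:,:2]*1000).astype(np.float32)); print("tray",cv2.contourArea(ct),tr)
# top corners in crop c1 (x/3.4+220, y/3.4+120)
k=np.array([[537,70],[706,102],[665,343],[491,311]])/3.4+[220,120]
print(onz(c,k,.022)[:,:2])
# orange: grip top two views
cs=cam(r,"scene")
ch=np.array([.4811,.0222]);a=np.radians(-13.7);ex=np.array([np.cos(a),np.sin(a)]);ey=np.array([-ex[1],ex[0]])
o=ch+.031*ex-.045*ey; print("orange origin",o,"grip",o+.033*ex, "ex",ex)
P=[np.r_[o+x*ex+y*ey,.054] for x in(.016,.05) for y in (-.008,.008)]
pt=(proj(c,P)-[220,120])*3.4; ps=(proj(cs,P)-[120,170])*4
for f,q in(("c1",pt),("c2",ps)):
    I=cv2.imread(f"pics/{f}.png")
    for u in q: cv2.circle(I,tuple(int(v) for v in u),3,(0,255,0),-1)
    cv2.imwrite(f"pics/{f}v.png",I[80:320,:400])
E
```

```text
tray 3738.5 ((489.6445617675781, -335.10748291015625), (144.86338806152344, 203.7673797607422), 78.74173736572266)
[[ 0.60050524 -0.28875649]
 [ 0.57308511 -0.42543567]
 [ 0.37692785 -0.3869287 ]
 [ 0.40365236 -0.24753733]]
orange origin [ 0.50056031 -0.02886169] grip [ 0.53262143 -0.03667735] ex [ 0.97154912 -0.23683815]
```

View pics/c1v.png

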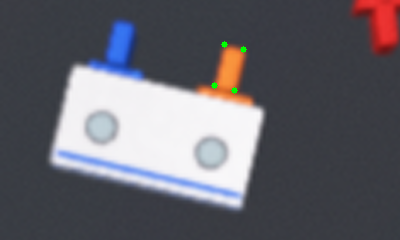

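View pics/c2v.png

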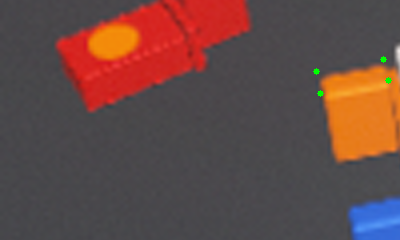

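carry_out:
  plan:
    - [0.015,-0.036,0,0,0,0.015]
    - [0.015,-0.036,0,0,0,0.015]
    - [0.015,-0.036,0,0,0,0.015]
    - [0.015,-0.036,0,0,0,0.015]
    - [0.015,-0.036,0,0,0,0.015]
    - [0.015,-0.036,0,0,0,0.015]
    - [0.015,-0.036,0,0,0,0.015]
    - [0.015,-0.036,0,0,0,0.015]
    - [0.015,-0.036,0,0,0,0.015]
    - [0.015,-0.036,0,0,0,0.015]
    - [0.015,-0.036,0,0,0,0.015]
    - [0.015,-0.036,0,0,0,0]
  fingers: -0.2
  force: 40

```text
time_s: 1.15
tcp_pos: [0.4449, 0.1728, 0.2203]
eef_rot: [179.6, -0.0, -12.7]
contact_force: [0.7, -0.4, -0.1]
gripper_width: 0.0525
```

carry_out:
  plan:
    - [0.014,-0.034,0,0,0,-0.003]
    - [0.014,-0.034,0,0,0,-0.003]
    - [0.014,-0.034,0,0,0,-0.003]
    - [0.014,-0.034,0,0,0,-0.003]
    - [0.014,-0.034,0,0,0,-0.003]
    - [0.014,-0.03,0,0,0,0]
    - [0,0,0,0,0,0]
    - [0,0,0,0,0,0]

```text
time_s: 1.82
tcp_pos: [0.531, -0.0453, 0.2203]
eef_rot: [179.7, -0.0, -13.9]
contact_force: [-0.3, -0.5, -0.3]
gripper_width: 0.0525
```

```bash
python3 - <<'E'
from plant import r
from h import *
s=r.get_state(); print(s['tcp_pos'],s['eef_rot'],s['joints'])
im=r.capture("wrist"); cv2.imwrite("pics/w1.png",im[:,:,::-1])
E
```

```text
[ 0.53097333 -0.04527941  0.22025444] [ 1.79662150e+02 -4.25937408e-02 -1.39172675e+01] [ 16.45871618   7.41563374 -17.88477396   0.34583652 -64.83409019
  59.47645917]
```

View pics/w1.png

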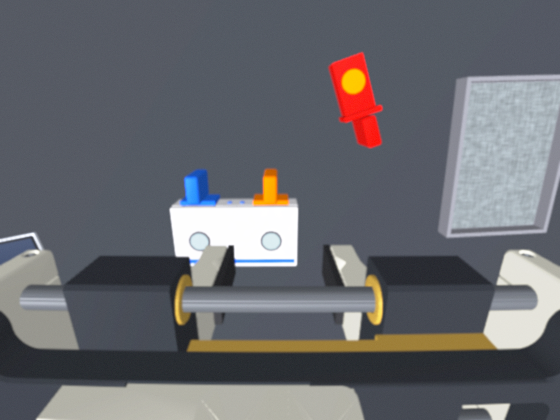

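The wrist view shows the orange grip at about (271,172), blue at (196,183), red at (355,100) and the tray at (505,155). I'll refine the grasp point from this view.

```bash
python3 - <<'E'
from plant import r
from h import *
s=dict(tcp_pos=np.array([0.53097333,-0.04527941,0.22025444]),eef_rot=[179.66215,-0.0426,-13.917])
c=cam(r,"wrist",s); print("cam pos",-c['R'].T@c['t'], "tcp px",proj(c,[s['tcp_pos']]))
im=cv2.imread("pics/w1.png"); hsv=cv2.cvtColor(im,cv2.COLOR_BGR2HSV)
H,S,V=cv2.split(hsv); m=((H>7)&(H<20)&(S>150)&(V>100)).astype(np.uint8); m[230:]=0; m[:150]=0
ct=max(cv2.findContours(m,0,2)[0],key=cv2.contourArea); x,y,w,h=cv2.boundingRect(ct); print(x,y,w,h)
I=cv2.resize(im[150:220,160:310],None,fx=5,fy=5,interpolation=2)
ch=np.array([.4811,.0222]);a=np.radians(-13.7);ex=np.array([np.cos(a),np.sin(a)]);ey=np.array([-ex[1],ex[0]])
o=ch+.031*ex-.045*ey
P=[np.r_[o+x*ex+y*ey,.054] for x in(.016,.05) for y in (-.008,.008)]+[np.r_[ch+.04*ex+y*ey,.042] for y in (-.078,.078)]
for u in (proj(c,P)-[160,150])*5: cv2.circle(I,tuple(int(v) for v in u),3,(0,255,0),-1)
cv2.imwrite("pics/w1v.png",I)
w=((S<40)&(V>180)).astype(np.uint8); w[272:]=0; w[:190]=0
ct=max(cv2.findContours(w,0,2)[0],key=cv2.contourArea); print(cv2.boundingRect(ct))
E
```

```text
cam pos [ 0.61221497 -0.06299651  0.37784262] tcp px [[280.48027791 258.0198301 ]]
253 169 35 36
(170, 200, 128, 67)
```

View pics/w1v.png

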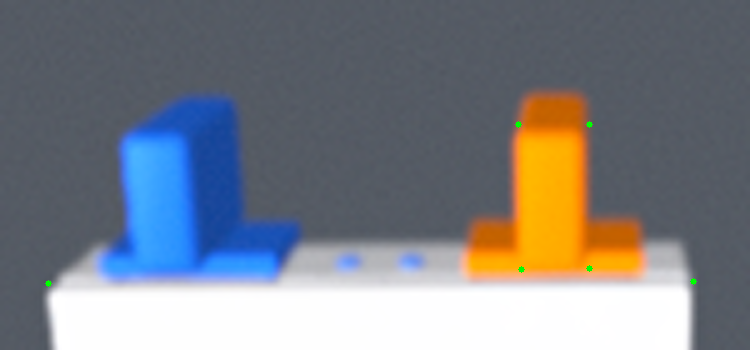

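carry_out:
  plan:
    - [0.001,0.009,-0.01,0,0,0.003]
    - [0,0,-0.025,0,0,0]
    - [0,0,-0.025,0,0,0]
    - [0,0,-0.025,0,0,0]
    - [0,0,-0.025,0,0,0]
    - [0,0,-0.02,0,0,0]
    - [0,0,-0.01,0,0,0]
    - [0,0,0,0,0,0]
    - [0,0,0,0,0,0]

```text
time_s: 2.62
tcp_pos: [0.528, -0.0223, 0.0724]
eef_rot: [179.8, -0.2, -12.9]
contact_force: [0.3, 0.3, 0.7]
gripper_width: 0.0522
```

carry_out:
  plan:
    - [0.003,-0.01,0,0,0,-0.01]
    - [0,0,0,0,0,0]
    - [0,0,0,0,0,0]
    - [0,0,0,0,0,0]

```text
time_s: 2.95
tcp_pos: [0.5325, -0.0301, 0.0749]
eef_rot: [179.9, -0.4, -13.3]
contact_force: [0.1, -0.3, -0.5]
gripper_width: 0.0524
```

carry_out:
  plan:
    - [0,-0.006,0,0,0,-0.007]
    - [0,0,0,0,0,0]
    - [0,0,0,0,0,0]
    - [0,0,0,0,0,0]

```text
time_s: 3.28
tcp_pos: [0.5336, -0.0367, 0.0768]
eef_rot: [-180.0, -0.5, -13.7]
contact_force: [0.0, -0.3, -0.4]
gripper_width: 0.0526
```

carry_out:
  plan:
    - [-0.0005,0,-0.015,0,0.008,0]
    - [0,0,-0.015,0,0,0]
    - [0,0,-0.015,0,0,0]
    - [0,0,-0.008,0,0,0]
    - [0,0,0,0,0,0]
    - [0,0,0,0,0,0]

```text
time_s: 3.78
tcp_pos: [0.5335, -0.037, 0.0216]
eef_rot: [180.0, -0.2, -13.8]
contact_force: [0.3, 0.3, 1.0]
gripper_width: 0.0532
```

carry_out:
  plan:
    - [0,0,-0.004,0,0,0]
    - [0,0,0,0,0,0]
    - [0,0,0,0,0,0]

```text
time_s: 4.03
tcp_pos: [0.5342, -0.0369, 0.0182]
eef_rot: [180.0, -0.2, -13.8]
contact_force: [0.5, 0.2, -0.2]
gripper_width: 0.0529
```

carry_out:
  plan:
    - [0,0,0,0,0,0]
    - [0,0,0,0,0,0]
    - [0,0,0,0,0,0]
    - [0,0,0,0,0,0]
    - [0,0,0,0,0,0]
    - [0,0,0,0,0,0]
    - [0,0,0,0,0,0]
    - [0,0,0,0,0,0]
  fingers: 1
  force: 35

```text
time_s: 4.7
tcp_pos: [0.5355, -0.0365, 0.0201]
eef_rot: [-179.9, -0.4, -13.8]
contact_force: [0.6, 0.3, -0.6]
gripper_width: 0.016
```

```bash
python3 - <<'E'
from plant import r
from h import *
s=r.get_state(); print(s['tcp_pos'],s['eef_rot'],s['contact_force'],s['gripper_width'])
im=r.capture("wrist")[:,:,::-1]; i2=r.capture("scene")[:,:,::-1]; cv2.imwrite("pics/g1.png",cv2.hconcat([cv2.resize(im,(400,300)),cv2.resize(i2[150:300,120:320],(400,300))]))
E
```

```text
[ 0.5354526  -0.03646048  0.02014823] [-179.92521023   -0.39528761  -13.75335592] [ 0.58508404  0.33144006 -0.56082812] 0.015992020484989503
```

View pics/g1.png

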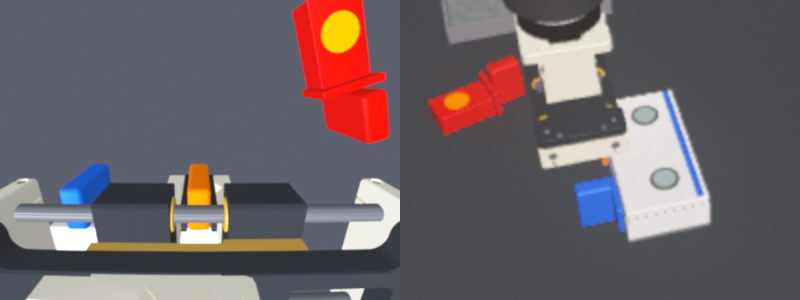

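Gripped: the opening is 16.0 mm, which matches the grip thickness. Now I'll pull straight along the changer's +x.

carry_out:
  plan:
    - [0.0097,-0.0024,-0.0005,0,0,0]
    - [0.0097,-0.0024,-0.0005,0,0,0]
    - [0.0097,-0.0024,0,0,0,0]
    - [0.0097,-0.0024,0,0,0,0]

```text
time_s: 5.13
tcp_pos: [0.5705, -0.0467, 0.0196]
eef_rot: [179.9, 0.0, -13.7]
contact_force: [0.4, 0.1, -1.4]
gripper_width: 0.016
```

carry_out:
  plan:
    - [0.0097,-0.0016,0,0,0,0]
    - [0.0097,-0.0022,0,0,0,0]
    - [0.0097,-0.0024,0,0,0,0]
    - [0.0097,-0.0024,0,0,0,0]
    - [0,0,0,0,0,0]

```text
time_s: 5.55
tcp_pos: [0.6157, -0.0565, 0.0188]
eef_rot: [179.9, -0.1, -13.7]
contact_force: [0.5, 0.1, -0.0]
gripper_width: 0.0159
```

carry_out:
  plan:
    - [0,0,0.01,0,0,0]
    - [0,0,0.012,0,0,0]
    - [0,0,0.012,0,0,0]
    - [0,0,0.012,0,0,0]
    - [0,0,0.012,0,0,0]
    - [0,0,0.008,0,0,0]
    - [0,0,0,0,0,0]

```text
time_s: 6.13
tcp_pos: [0.614, -0.0572, 0.0887]
eef_rot: [179.8, 0.1, -13.8]
contact_force: [0.2, 0.2, -0.4]
gripper_width: 0.0158
```

```bash
python3 - <<'E'
from plant import r
from h import *
s=r.get_state(); print(s['tcp_pos'],s['eef_rot'],s['contact_force'],s['gripper_width'])
i1=r.capture("top")[:,:,::-1]; i2=r.capture("scene")[:,:,::-1]; cv2.imwrite("pics/g2.png",cv2.hconcat([cv2.resize(i1[100:250,220:420],(400,300)),cv2.resize(i2[150:300,120:320],(400,300))]))
E
```

```text
[ 0.61402077 -0.05719271  0.08868364] [ 1.79843664e+02  1.37574576e-01 -1.38192063e+01] [ 0.1937643   0.2365179  -0.42201294] 0.015767934282363255
```

View pics/g2.png

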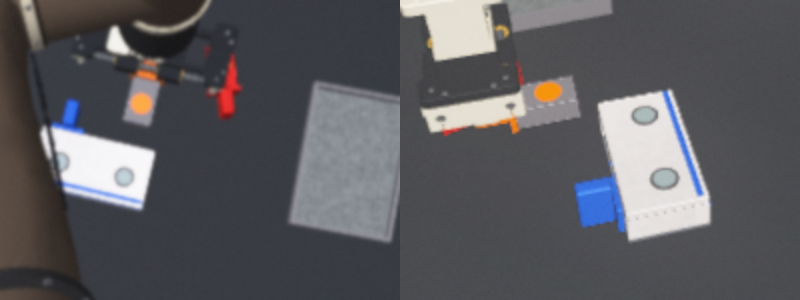

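The cartridge is out and level in the grip: the body shows between the gripper and the changer, and blue hasn't moved. Now to the tray.

carry_out:
  plan:
    - [-0.004,-0.012,0.005,0,0,0.004]
    - [-0.008,-0.025,0.005,0,0,0.004]
    - [-0.008,-0.025,0,0,0,0.004]
    - [-0.008,-0.025,0,0,0,0.004]
    - [-0.008,-0.025,0,0,0,0.004]
    - [-0.008,-0.025,0,0,0,0.004]
    - [-0.008,-0.025,0,0,0,0.004]
    - [-0.008,-0.025,0,0,0,0.004]
    - [-0.008,-0.025,0,0,0,0.004]
    - [-0.008,-0.025,0,0,0,0.004]
    - [-0.004,-0.01,0,0,0,0]
    - [0,0,0,0,0,0]

```text
time_s: 7.23
tcp_pos: [0.5194, -0.3166, 0.0895]
eef_rot: [179.8, 1.1, -11.2]
contact_force: [0.3, -0.4, -0.3]
gripper_width: 0.0158
```

carry_out:
  plan:
    - [0,0,0,0,0,0]
    - [0,0,0,0,0,0]

```text
time_s: 7.4
tcp_pos: [0.518, -0.3171, 0.0884]
eef_rot: [179.8, 1.2, -11.3]
contact_force: [0.6, 0.1, -0.4]
gripper_width: 0.0156
```

carry_out:
  plan:
    - [0.002,-0.01,0,0,-0.008,0]
    - [0.002,-0.01,0,0,-0.008,0]
    - [0.001,-0.004,0,0,-0.003,0]
    - [0,0,0,0,0,0]
    - [0,0,0,0,0,0]

```text
time_s: 7.82
tcp_pos: [0.5249, -0.3405, 0.0881]
eef_rot: [-180.0, 0.1, -11.1]
contact_force: [-1.0, 0.1, -0.8]
gripper_width: 0.0158
```

```bash
python3 - <<'E'
from plant import r
from h import *
s=r.get_state(); print(s['tcp_pos'],s['eef_rot'],s['contact_force'],s['gripper_width'])
i1=r.capture("top")[:,:,::-1]; i2=r.capture("scene")[:,:,::-1]; i3=r.capture("wrist")[:,:,::-1]; cv2.imwrite("pics/g3.png",cv2.hconcat([cv2.resize(i1[120:240,320:480],(400,300)),cv2.resize(i2[60:210,80:280],(400,300))])); cv2.imwrite("pics/g3w.png",i3)
E
```

```text
[ 0.52491109 -0.34048599  0.0881213 ] [-1.79961854e+02  7.47717467e-02 -1.10914114e+01] [-1.03525136  0.06600056 -0.83340809] 0.015833826652808015
```

View pics/g3.png

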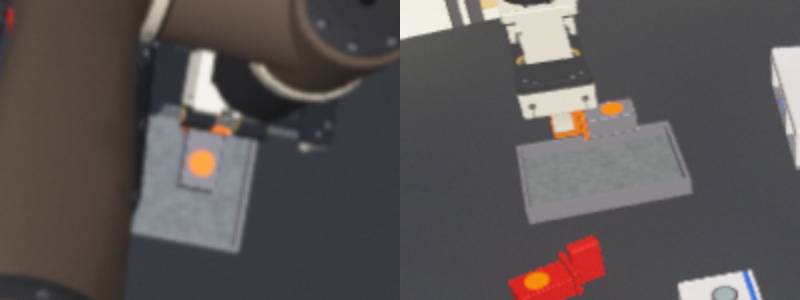

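View pics/g3w.png

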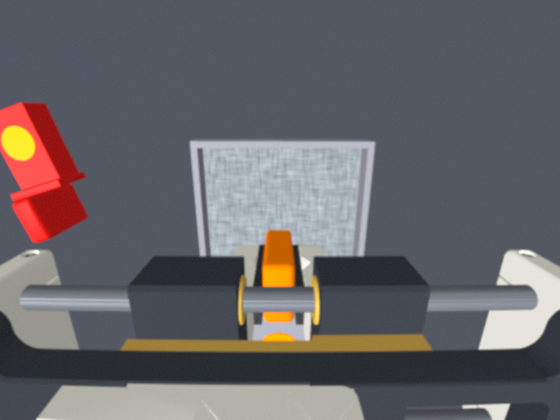

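The cartridge is held level, centred over the tray and aligned with its walls. Lowering.

carry_out:
  plan:
    - [0,0,-0.012,0,0,0]
    - [0,0,-0.012,0,0,0]
    - [0,0,-0.012,0,0,0]
    - [0,0,-0.01,0,0,0]
    - [0,0,-0.006,0,0,0]
    - [0,0,0,0,0,0]
    - [0,0,0,0,0,0]

```text
time_s: 8.55
tcp_pos: [0.5244, -0.3386, 0.031]
eef_rot: [-179.9, 0.1, -11.0]
contact_force: [-0.2, -0.8, -0.9]
gripper_width: 0.0154
```

carry_out:
  plan:
    - [0,0,-0.004,0,0,0]
    - [0,0,-0.002,0,0,0]
    - [0,0,0,0,0,0]
    - [0,0,0,0,0,0]

```text
time_s: 8.88
tcp_pos: [0.5252, -0.3388, 0.0254]
eef_rot: [-180.0, 0.0, -11.0]
contact_force: [-0.5, 0.1, -0.8]
gripper_width: 0.0158
```

carry_out:
  plan:
    - [0,0,-0.0025,0,0,0]
    - [0,0,0,0,0,0]
    - [0,0,0,0,0,0]

```text
time_s: 9.13
tcp_pos: [0.5258, -0.339, 0.0236]
eef_rot: [-180.0, -0.1, -11.0]
contact_force: [-0.6, -0.6, -0.7]
gripper_width: 0.0159
```

carry_out:
  plan:
    - [0,0,-0.0015,0,0,0]
    - [0,0,0,0,0,0]
    - [0,0,0,0,0,0]

```text
time_s: 9.38
tcp_pos: [0.526, -0.3392, 0.0223]
eef_rot: [-180.0, -0.1, -11.0]
contact_force: [-0.1, -0.4, -0.3]
gripper_width: 0.016
```

carry_out:
  plan:
    - [0,0,-0.0015,0,0,0]
    - [0,0,0,0,0,0]
    - [0,0,0,0,0,0]

```text
time_s: 9.63
tcp_pos: [0.5263, -0.3392, 0.0213]
eef_rot: [-180.0, -0.2, -11.0]
contact_force: [0.1, -0.2, -0.8]
gripper_width: 0.0159
```

carry_out:
  plan:
    - [0,0,-0.0015,0,0,0]
    - [0,0,0,0,0,0]
    - [0,0,0,0,0,0]

```text
time_s: 9.88
tcp_pos: [0.5267, -0.3394, 0.0218]
eef_rot: [180.0, -0.2, -10.9]
contact_force: [-0.3, 0.0, -1.3]
gripper_width: 0.0158
```

carry_out:
  plan:
    - [0,0,-0.002,0,0,0]
    - [0,0,-0.001,0,0,0]
    - [0,0,0,0,0,0]

```text
time_s: 10.13
tcp_pos: [0.527, -0.3394, 0.0214]
eef_rot: [179.9, -0.3, -10.9]
contact_force: [-0.3, -0.1, -1.2]
gripper_width: 0.0161
```

```bash
python3 - <<'E'
from plant import r
from h import *
i2=r.capture("scene")[:,:,::-1]; s=r.get_state(); print(s['tcp_pos'],s['contact_force'])
cv2.imwrite("pics/g4.png",cv2.resize(i2[100:190,120:240],None,fx=6,fy=6,interpolation=2))
E
```

```text
[ 0.52703429 -0.33949078  0.02129816] [-0.3351995   0.6894273   0.00490082]
```

View pics/g4.png

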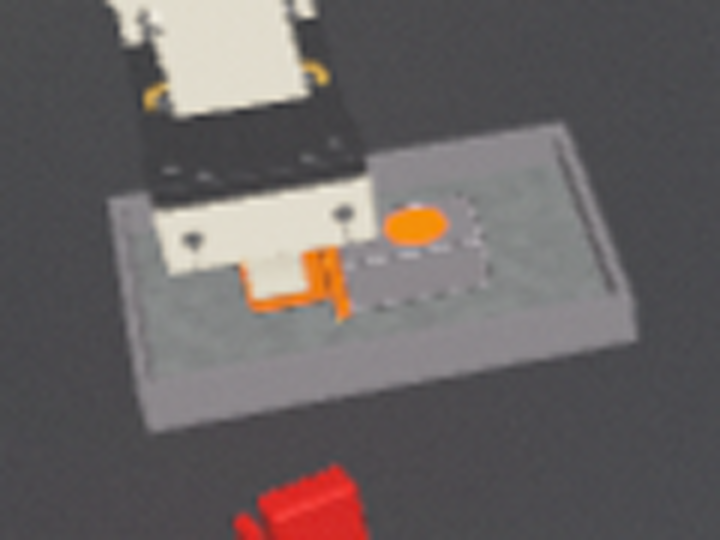

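carry_out:
  plan:
    - [0,0,-0.003,0,0,0]
    - [0,0,-0.003,0,0,0]

```text
time_s: 10.35
tcp_pos: [0.5273, -0.3396, 0.0209]
eef_rot: [179.8, -0.3, -10.7]
contact_force: [-11.4, 10.7, 36.3]
gripper_width: 0.0156
```

The wrist force rose to 36 N, so it is on the floor. I'll relax the push, then open part way.

carry_out:
  plan:
    - [0,0,0.0005,0,0,0]
    - [0,0,0,0,0,0]
    - [0,0,0,0,0,0]

```text
time_s: 10.6
tcp_pos: [0.5277, -0.3396, 0.0226]
eef_rot: [179.8, -0.4, -10.7]
contact_force: [0.9, 1.0, -0.7]
gripper_width: 0.0154
```

carry_out:
  plan:
    - [0,0,0,0,0,0]
    - [0,0,0,0,0,0]
    - [0,0,0,0,0,0]
    - [0,0,0,0,0,0]
    - [0,0,0,0,0,0]
    - [0,0,0,0,0,0]
  fingers: 0.1

```text
time_s: 11.1
tcp_pos: [0.5269, -0.3396, 0.0198]
eef_rot: [179.9, -0.3, -10.7]
contact_force: [-0.0, 0.3, -0.4]
gripper_width: 0.0387
```

carry_out:
  plan:
    - [0,0,0.01,0,0,0]
    - [0,0,0.015,0,0,0]
    - [0,0,0.02,0,0,0]
    - [0,0,0.03,0,0,0]
    - [0,0,0.03,0,0,0]
    - [0,0,0.03,0,0,0]
    - [-0.02,0.025,0.01,0,0,0]
    - [-0.02,0.035,0,0,0,0]
    - [-0.02,0.035,0,0,0,0]
    - [-0.02,0.035,0,0,0,0]
    - [-0.01,0.02,0,0,0,0]
    - [0,0,0,0,0,0]

```text
time_s: 12.1
tcp_pos: [0.4316, -0.1869, 0.1781]
eef_rot: [179.9, -0.5, -11.0]
contact_force: [0.6, 0.5, -1.3]
gripper_width: 0.0396
```

```bash
python3 - <<'E'
from plant import r
from h import *
s=r.get_state(); print(s['time_s'],s['tcp_pos'],s['contact_force'])
i1=r.capture("top")[:,:,::-1]; i2=r.capture("scene")[:,:,::-1]; cv2.imwrite("pics/g5.png",cv2.hconcat([cv2.resize(i1[120:240,300:460],(400,300)),cv2.resize(i2[80:280,80:346],(400,300))])); cv2.imwrite("pics/s5.png",i2);cv2.imwrite("pics/t5.png",i1)
E
```

```text
12.1 [ 0.43160116 -0.18690215  0.17813698] [ 0.59724072  0.52233444 -1.25660767]
```

View pics/g5.png

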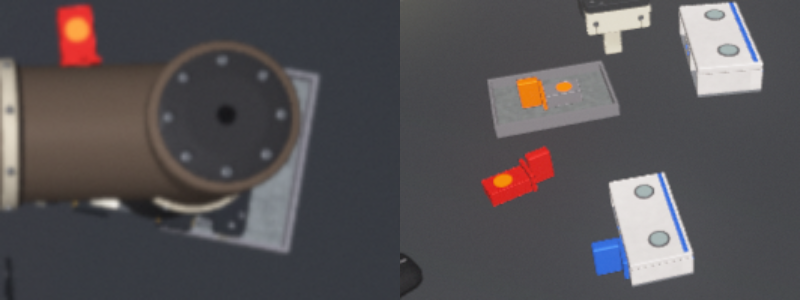

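The scene view shows the orange cartridge standing flat inside the tray, grip up. Now a numeric check.

```bash
python3 - <<'E'
from plant import r
from h import *
c=cam(r,"scene")
def mask(f,lo,hi,x0,x1,y0,y1):
    H,S,V=cv2.split(cv2.cvtColor(cv2.imread(f),cv2.COLOR_BGR2HSV)); m=((H>=lo)&(H<=hi)&(S>150)&(V>110)).astype(np.uint8)
    q=np.zeros_like(m); q[y0:y1,x0:x1]=m[y0:y1,x0:x1]; return q
for f in("pics/scene0.png","pics/s5.png"):
    m=mask(f,105,125,200,238,230,270); M=cv2.moments(m,True); print("blue",M['m00'],M['m10']/M['m00'],M['m01']/M['m00'])
a=np.radians(-11);ex=np.array([np.cos(a),np.sin(a)]);ey=np.array([-ex[1],ex[0]])
o=np.array([.527,-.3395])-.0355*ex
I=cv2.imread("pics/s5.png")[100:190,120:240]; I=cv2.resize(I,None,fx=6,fy=6,interpolation=2)
P=[np.r_[o+x*ex+y*ey,.005+z] for x,y,z in[(.05,.008,.05),(.05,-.008,.05),(.016,.008,.05),(.05,.008,0),(-.05,.018,.024),(-.05,.018,0),(-.05,-.018,.024)]]
for u in (proj(c,P)-[120,100])*6: cv2.circle(I,tuple(int(v) for v in u),4,(0,255,0),-1)
cv2.imwrite("pics/s5v.png",I); print(o)
E
```

```text
blue 471.0 219.18471337579618 250.97664543524417
blue 474.0 219.13291139240508 250.91139240506328
[ 0.49215223 -0.33272628]
```

View pics/s5v.png

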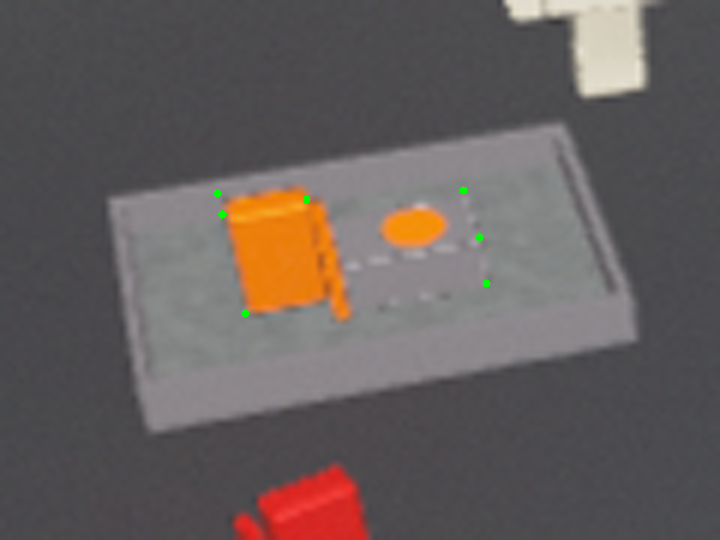

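Projecting the cartridge flat on the tray floor matches the picture to within 1–2 px, the same offset this camera showed before. It is flat and near the tray centre, and blue shifted less than 0.1 px. Handing in.

```bash
python3 -c "
from plant import r
print(r.close_job())"
```

```text
the job is handed in; nothing more can be done
None
```

I pulled the orange cartridge about 83 mm straight out of the small changer's right-hand (-y) bay. I then lifted it, carried it to the tray, lowered it until the wrist force showed contact, let go and withdrew. The job was handed in after about 12 s of robot time; no verdict is reported.

**Cartridge:** it lies flat and upright in the tray, with its origin at about (0.492, -0.333) m, roughly 5 mm from the tray centre. A projection of that pose matched the last scene picture to 1–2 px, the same small offset this camera showed at the start.

**Blue cartridge:** its centre moved less than 0.1 px in the scene view.

**Robot:** the gripper was clear of everything, with its fingertips at 0.178 m height.

**Weak points:**
- The wrist force reached about 36 N for a moment while I confirmed floor contact. It passed through the held cartridge, and the wrist limit is 120 N.
- The last top view was blocked by the arm, so the final placing was checked from the scene camera only.

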